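# Prise the sprung clip off a wheel spindle with a hooked pick

## Task

Take the hooked pick from its wooden rest and use it to prise the sprung clip off the spindle that holds the brass wheel: feel the toe gently down onto the wheel in the gap between clip and spindle, without leaning on the wheel, and pull the clip outwards by its closed side until it comes right off. Leave the clip lying loose in the stand, on the wheel or in the tray under it, do not touch it with the fingers, and lay the pick back in its rest with the other things left alone.

Things in the scene. Friction and masses are not known exactly. Their poses are not given: they have to be found in the camera images.
- stand: Fixed stand on the worktop: grey round tray 174 mm across with a rim 12 mm high, a pillar, and an upright steel spindle 20 mm across on its axis that ends 67 mm above the worktop. Origin on the spindle axis at the worktop; z up.
- wheel: Brass toothed wheel 79 mm across, 6 mm thick, level, round the spindle. Origin on the spindle axis in its flat upper face, 46 mm above the worktop. It rides on a stiff spring (about 2 N, then 4 N per mm, 5 mm travel); it must not be pressed with more than 9 N.
- groove (a point): Point on the spindle axis at the floor of the groove, level with the wheel's upper face (46 mm above the worktop). The groove is 7 mm high, 14 mm across; above it the spindle is 20 mm across for another 14 mm.
- clip: U-shaped sprung steel clip, 5 mm thick, 38 x 31 mm, flat on the wheel in the spindle's groove. Origin: at its underside, on the axis of the spindle it grips; z up. Closed side (straight bridge) at local -x, which at the start points towards the robot within 0.85 rad; two arms run along local +x (inner faces 11.5 mm off the middle) to the open end at x = +9 mm. Not to be touched with the fingers.
- pick: Hooked pick, about 80 g. Black square handle 12 x 12 x 80 mm; origin at the handle's centre, x along the handle to the hook, z up. A wire neck 4 mm thick goes on from the handle's end (x = +40 mm) to x = 95 mm, where it turns down and a little back into the toe, 4 mm thick with a round end. At the start it lies level in its rest, toe hanging free.
- rest: Fixed wooden rest: plate 76 x 46 x 8 mm with two upright forks (8 mm thick, 40 mm wide, at local x -29 and +29 mm), each with an open-topped slot 20 mm wide, slot floor 36 mm and fork tops 50 mm above the worktop. Origin at the centre of its underside, z up. Between the forks 50 mm are free for the fingers, down to the plate.
- large_tin: Round aluminium tin, 62 mm across, 17 mm high; origin centre of its underside. Bystander.
- oil_bottle: Brown glass bottle, 46 mm across, 96 mm high, standing; origin centre of its foot. Bystander.
- small_tin: Round aluminium tin, 47 mm across, 14 mm high; origin centre of its underside. Bystander.
- air_blower: Red rubber blower, 53 mm across, 116 mm high, standing; origin centre of its foot. Bystander.
- bridge (a point): Middle of the top of the clip's bridge, a bar 6 mm thick and 30 mm wide at local x -22.5 to -28.5 mm. Pulled along local -x the clip springs open within the first 6 mm (about 6 to 15 N when pulled slowly, more when fast; over 30 N is too much), is past its lugs after 12 mm and clear of the spindle after 16 mm.
- gap (a point): Middle, at the clip's underside, of the gap between bridge and spindle where the wheel shows: the place for the pick's toe. It is 12.5 mm long (clip's local x -10 to -22.5 mm) and 23 mm wide.
- toe_nominal (a point): Where the toe's tip would be if the neck were straight: (92, 0, -17) mm in the pick's frame. The neck is bent a little up or down, differently each time: the true tip stands up to 7 mm higher or lower than this point (and up to 2 mm nearer or farther along x), which no reading shows, so its height must be felt. The neck does not give in normal use.
- slots (a point): Middle between the two slots, 42 mm above the worktop: where the centre of the pick's handle belongs, handle along the rest's x, hook towards the rest's +x (at the start within 5 mm). On the way from the right, the head of the desk lamp hangs above the worktop round (0.62, -0.43), from about 0.35 m up: swing below or inside it.
There are look-alikes about, which are no part of the job. What is shaped like the rest but turquoise is not meant.

How it is judged:
By the outcome, as a careful person would: the job done as asked, in the order asked, and still so for the second after the job is handed in, with the robot touching nothing.
It also fails if it takes over 58 s, if anything falls off the work surface, if the arm or the gripper's body presses on something with over 40 N, if the wrist force passes 120 N, or if a joint passes its speed limit or range.

## Robot

A 6-joint arm with a two-finger parallel gripper is mounted at the origin on a cart in front of the work surface, level with it; the furniture and walls round the work are solid. World frame = base frame: x ahead of the robot, y to its left, z up, the work surface at z = 0. Lengths are in m, angles in rad, forces in N, time in s.
With the tool pointing down it reaches from about 0.4 to 0.825 m from the base axis. Payload 7 kg.
Tool frame: the origin (TCP) lies on the centre line of the jaws, within the pads' length; the fingertips stand 22 mm ahead of it and the grasp point (between the pads) lies 3 mm ahead of it (arm.tcp_to_tips is the distance from the TCP to the fingertips, in m); z points along the fingers, y is the line along which they close (so a half turn about z gives the same grasp; the last joint's range is limited). The gripper opens to 88 mm and grips with 3 to 60 N. Pads are 19 mm wide; open, the fingers measure 130 mm over their backs; the gripper's body (78 mm by 193 mm) begins 47 mm behind the grasp point.
Start: joints at [1.513, 0.359, 0.012, 0, -1.224, -0.288], TCP at [0.229, 0.635, 0.249] pointing down, gripper open.
Joint ranges: [-3.07, 3.07], [-1.43, 2.12], [-1.02, 1.25], [-3.03, 1.67], [-3.05, -0], [-3.03, 3.03]. Speed limits (rad/s): [2.39, 2.39, 3.01, 3.14, 3.14, 3.14].

## Interface

Orientations are given as [roll, pitch, yaw] about the fixed x, y, z axes, in that order (R = Rz(yaw) Ry(pitch) Rx(roll)).
In Python, from station import arm gives the robot as it stands.
- The arm moves only by the tool jog_arm, never from a script. Its argument "targets" is a list of rows, each an object of numbers: "dx", "dy", "dz": the shift along the tool's x, y, z in mm; "rx", "ry", "rz": the turn, a rotation vector about the tool's x, y, z in rad; "gripper": the closure, from 0 (fully open) to 1 (shut). In form: [{"dx": .., "dy": .., "dz": .., "rx": .., "ry": .., "rz": .., "gripper": ..}, ...]. A call has exactly 8 rows; each row is the pose to reach, as a shift and turn from the pose commanded when the call began, along the tool's axes at that moment; what a row does not reach only later rows make up. A row lasts 1/12 s, in which the tool goes at most 41.7 mm and 7.16 degrees, less where a joint would pass 70% of its speed; a pose out of reach is approached as far as the arm can. A call with a gripper value outside its range is refused whole. The fingers move at their own pace and stop on an object; "force" is the grip in N (left out, the last holds). Time passes only in rows, so rows that repeat a pose let the fingers close, or fill a call up. It gives the time, the measured TCP pose, the force, the opening and the grip force at its end, in the units of the state.
- arm.get_state(): the state, without advancing time (a new reading comes with each control period).
- arm.grab_frame(name): name is "scene" or "top"; returns a dict with "frame" (420x560x3 uint8, red, green, blue), "z_map" (420x560 float32, m along the optical axis (not along the pixel's ray), 0 where there is no reading), "fx", "fy", "cx", "cy" (pixels), "view" (4x4, takes a point from world to camera coordinates). Camera axes: x right, y down, z forward; pixel columns grow to the right and rows downward; lengths in m; the calibration is good to about 2 mm. A picture is of the moment at which its call begins.
- arm.job_done(): hands the job in; it is judged then, once.
The state is a dict: "t": time; "q": joint angles; "qd": joint speeds; "joint_efforts": joint torques, N m; "eef_pos": TCP position; "ee_rot": TCP orientation; "force": force on the tool from outside, world axes, zero at the start; "moment": the same for the moment, N m; "width": finger opening in m; "gripper_force": force on a finger pad.
Only numpy, scipy, OpenCV 4.12 (cv2) and the standard library are available. Lean on these libraries where they do the work, as an engineer would, in place of code of your own. Each camera call takes 0.05 s, during which the arm holds its last target. There are 200 camera calls.

## Working session

There is one attempt and no reset: what is moved stays moved. The work goes in short steps, Python scripts to look and compute and a tool call to move; the robot and the scene stay as the last step left them, time stands still between calls to the robot, and variables do not carry over. Pictures are saved under pics/ and viewed, at most 10 in all, crops included, and the job is handed in when it is done.

Besides the shell and the picture viewer there is one more tool, called in YAML: its name, and indented under it one key for each argument. jog_arm: Moves the arm, as the interface text tells. Its arguments: {"type":"object","properties":{"targets":{"type":"array","items":{"type":"object","properties":{"dx":{"type":"number"},"dy":{"type":"number"},"dz":{"type":"number"},"rx":{"type":"number"},"ry":{"type":"number"},"rz":{"type":"number"},"gripper":{"type":"number"}}}},"force":{"type":"number"}},"required":["targets"]}

```bash
mkdir -p pics; cat > h.py <<'E'
from station import arm
import numpy as np, cv2
def grab(n,save=None):
    f=arm.grab_frame(n)
    if save: cv2.imwrite('pics/'+save,f['frame'][:,:,::-1])
    return f
def cloud(f):
    z=f['z_map'];v,u=np.mgrid[:z.shape[0],:z.shape[1]]
    P=np.stack([(u-f['cx'])/f['fx']*z,(v-f['cy'])/f['fy']*z,z],-1)
    R=f['view'][:3,:3];t=f['view'][:3,3]
    return (P-t)@R
def ray(f,u,v,h):
    R=f['view'][:3,:3];t=f['view'][:3,3];c=-R.T@t
    d=R.T@np.array([(u-f['cx'])/f['fx'],(v-f['cy'])/f['fy'],1.])
    return c+d*(h-c[2])/d[2]
def proj(f,p):
    q=f['view'][:3,:3]@np.array(p)+f['view'][:3,3]
    return f['fx']*q[0]/q[2]+f['cx'],f['fy']*q[1]/q[2]+f['cy']
E
python3 - <<'E'
from h import *
a=grab('scene','s0.png');b=grab('top','t0.png')
for f in(a,b):print(f['fx'],(-f['view'][:3,:3].T@f['view'][:3,3]).round(3), f['view'][:3,:3].round(2).tolist())
s=arm.get_state();print(s['t'],s['eef_pos'],s['ee_rot'],s['width'],s['force'])
E
```

```text
438.5167076907524 [-0.101  0.582  0.528] [[-0.66, -0.75, -0.0], [-0.36, 0.32, -0.88], [0.66, -0.58, -0.48]]
436.91033650948606 [0.449 0.005 0.969] [[0.01, -1.0, 0.01], [-1.0, -0.01, -0.1], [0.1, -0.01, -1.0]]
0.1 [0.2286766  0.63464723 0.24771606] [ 3.14009296e+00 -1.59127994e-04 -3.45863047e-01] 0.08753010898058046 [-0.02029817  0.99831085 -0.49558315]
```

View pics/s0.png

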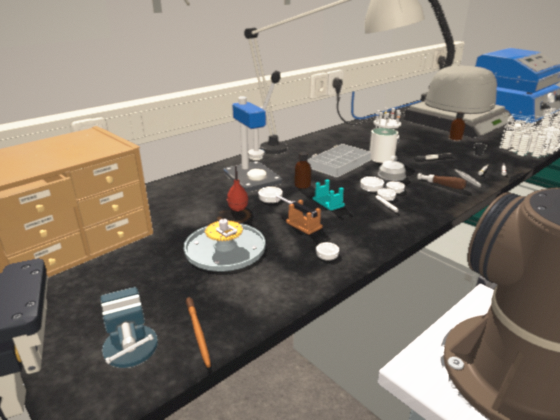

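View pics/t0.png

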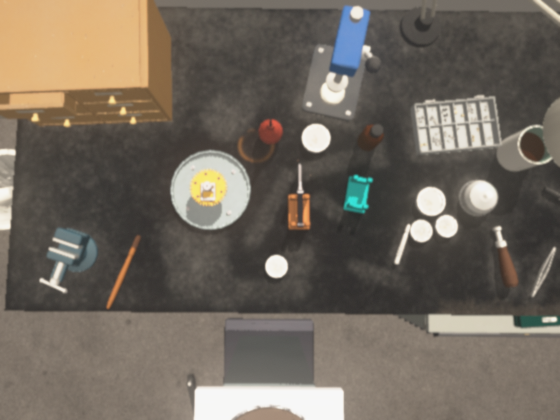

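The pictures show two rest shapes. The brown-orange one is at top (299,211), with the pick in it and its neck pointing up to (299,165). The turquoise one at top (357,194) is excluded by the task text. The stand with the wheel is at top (210,188), with the clip near (208,186). I'll confirm this with one enlarged crop and measure.

```bash
python3 - <<'E'
from h import *
f=grab('top');I=f['frame'];P=cloud(f)
c1=cv2.resize(I[150:235,165:250],(595,595),interpolation=cv2.INTER_CUBIC)
c2=cv2.resize(I[155:240,275:304+20],(343-0,595),interpolation=cv2.INTER_CUBIC)
c2=c2[:, :200*1+143]
im=np.hstack([c1,c2]);im=cv2.resize(im,(800,int(595*800/im.shape[1])));print(im.shape)
cv2.imwrite('pics/c0.png',im[:,:,::-1])
hsv=cv2.cvtColor(I,cv2.COLOR_RGB2HSV)
# wheel: yellow
def blob(m,win):
    k=np.zeros_like(m);u0,u1,v0,v1=win;k[v0:v1,u0:u1]=m[v0:v1,u0:u1]
    return k
y=blob(cv2.inRange(hsv,(20,120,120),(35,255,255)),(165,250,150,235))
c=np.vstack(cv2.findContours(y,0,2)[0]);hull=cv2.convexHull(c)
e=cv2.minEnclosingCircle(hull);print('wheel',e,ray(f,*e[0],.046)); 
el=cv2.fitEllipse(hull);print(el,ray(f,*el[0],.046))
o=blob(cv2.inRange(hsv,(5,100,50),(16,255,255)),(275,325,180,240))
r=cv2.minAreaRect(np.vstack(cv2.findContours(o,0,2)[0]));print('rest',r)
for h in(0.0,.05):print([ray(f,*p,h).round(4).tolist() for p in cv2.boxPoints(r)])
m=(o>0)&(P[:,:,2]>.04)&(P[:,:,2]<.06)
r=cv2.minAreaRect((P[m][:,:2]*1000).astype(np.float32));print('forks',r,P[m].mean(0))
m=(o>0)&(P[:,:,2]>.001)&(P[:,:,2]<.015)
print('plate',cv2.minAreaRect((P[m][:,:2]*1000).astype(np.float32)))
# heights around clip
print((P[178:200,196:222,2]*1000).round(0).astype(int))
E
```

```text
(507, 800, 3)
wheel ((207.84664916992188, 188.1497344970703), 17.28449058532715) [0.5791417  0.13498326 0.046     ]
((207.9056396484375, 187.94525146484375), (32.64083480834961, 34.109439849853516), 33.45225143432617) [0.57958224 0.13486813 0.046     ]
rest ((298.5, 211.0), (36.0, 23.0), 90.0)
[[0.5766, -0.0355, 0.0], [0.5771, -0.087, 0.0], [0.4966, -0.0871, 0.0], [0.4961, -0.036, 0.0]]
[[0.57, -0.0335, 0.05], [0.5705, -0.0823, 0.05], [0.4941, -0.0823, 0.05], [0.4936, -0.0339, 0.05]]
forks ((532.4924926757812, -60.36827850341797), (68.66876983642578, 38.26319122314453), 1.9189115762710571) [ 0.53379988 -0.0598668   0.04727123]
plate ((536.357177734375, -61.1048583984375), (80.7021713256836, 51.02363967895508), 0.7048813700675964)
[[ 47  47  47  45  46  45  48  46  46  46  48  43  49  47  46  44  44  47
   49  48  43  43  45  45  46  45]
 [ 43  42  43  46  45  47  47  44  46  45  45  43  45  45  46  45  47  47
   50  44  44  46  43  47  47  47]
 [ 43  43  46  46  46  49  45  45  44  47  47  46  46  47  45  44  49  46
   47  45  43  44  45  48  45  45]
 [ 42  44  45  46  44  45  45  43
[... 1338 characters left out ...]
46  48  47
   53  44  44  45  46  45  46  44]
 [ 47  44  46  47  46  49  46  46  46  44  45  44  45  44  47  46  44  52
   52  44  45  46  46  46  45  44]
 [ 44  49  47  47  45  46  51  46  45  44  44  45  42  43  45  44  44  50
   51  44  46  45  45  45  46  45]
 [ 46  47  43  47  45  49  50  46  47  48  45  43  46  45  44  45  45  50
   49  45  44  43  46  48  48  47]
 [ 48  46  45  48  46  50  49  45  48  43  43  47  44  47  45  47  44  48
   50  45  41  46  45  45  45  45]
 [ 43  44  47  45  49  51  52  51  52  50  51  48  53  49  50  51  50  50
   51  47  45  44  48  45  46   7]
 [ 43  46  41  43  50  51  50  50  51  51  52  55  49  55  52  52  51  51
   52  46  43  44  48  45  42  41]]
```

View pics/c0.png

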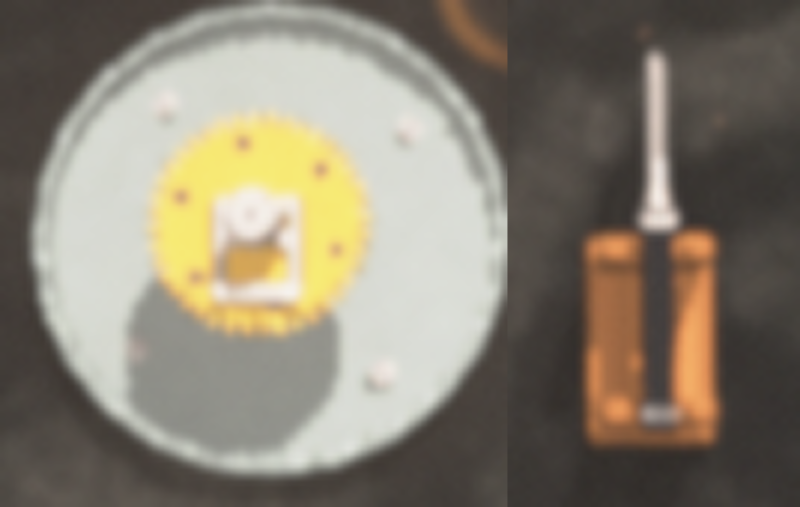

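Crop: on the right is the brown-orange rest with the black pick handle, hook pointing away from the robot (+x), which is the one meant. On the left, the clip on the wheel has its bridge at about (207,199) in the full top picture, towards the robot, with the spindle head above it at (206,186). Next I'll work out the numbers.

```bash
python3 - <<'E'
from h import *
Ps=[];n=4
f=grab('top');z=np.median([f['z_map']]+[grab('top')['z_map'] for _ in range(n)],axis=0);f['z_map']=z
P=cloud(f)
W=np.zeros(z.shape,bool);W[170:210,185:230]=1
m=W&(P[...,2]>.06)&(P[...,2]<.075);v,u=np.nonzero(m);print('spindle',P[m].mean(0),ray(f,u.mean(),v.mean(),.067))
m=W&(P[...,2]>.0485)&(P[...,2]<.056)
g=m.astype(np.uint8);n,l,st,ce=cv2.connectedComponentsWithStats(g,connectivity=8);k=1+st[1:,4].argmax();m=l==k
r=cv2.minAreaRect((P[m][:,:2]*1000).astype(np.float32));print('clip',r,m.sum())
for p in cv2.boxPoints(r):print(p.round(1))
# handle/neck
I=f['frame'];hsv=cv2.cvtColor(I,cv2.COLOR_RGB2HSV)
Q=np.zeros(z.shape,bool);Q[160:235,285:315]=1
o=cv2.inRange(hsv,(5,100,50),(16,255,255))
h=Q&(P[...,2]>.042)&(P[...,2]<.056)&(o==0)&(hsv[...,2]<80)
p=P[h];print('handle',p.mean(0),p.min(0),p.max(0),h.sum())
vv,uu=np.nonzero(h);print(uu.mean(),vv.mean(),vv.min(),vv.max())
nk=Q&(P[...,2]>.03)&(P[...,2]<.06)&(hsv[...,1]<90)&(hsv[...,2]>110)
nk[200:]=0
p=P[nk];print('neck',p.mean(0),p.min(0),p.max(0),nk.sum())
L=cv2.fitLine((np.vstack([P[h],p])[:,:2]*1000).astype(np.float32),2,0,.01,.01).ravel();print(L)
for row in range(160,200,3):
    q=nk[row];print(row,P[row][q].mean(0).round(4) if q.any() else '')
for i in range(4):
  s=arm.get_state();print(s['force'],s['eef_pos'],s['t']);grab('scene')
E
```

```text
spindle [0.5808845  0.13474244 0.06549897] [0.58066262 0.13452745 0.067     ]
clip ((571.4276123046875, 135.82493591308594), (36.5543327331543, 29.836156845092773), 0.68894362449646) 104
[553.  150.5]
[553.3 120.7]
[589.9 121.1]
[589.5 151. ]
handle [ 0.5406467  -0.0603881   0.04718323] [ 0.51095971 -0.06360738  0.04532821] [ 0.56634839 -0.05696719  0.04921278] 85
299.5529411764706 207.03529411764706 195 221
neck [ 0.59451052 -0.06040626  0.04465679] [ 0.56859773 -0.06567495  0.04125619] [ 0.63221656 -0.0548376   0.04964256] 78
[ 9.9999803e-01  1.9702346e-03  5.6642200e+02 -6.0396793e+01]
160 
163 
166 [ 0.6295 -0.0602  0.0442]
169 [ 0.6232 -0.0603  0.0427]
172 [ 0.6165 -0.0603  0.0436]
175 [ 0.61   -0.0603  0.0433]
178 [ 0.6036 -0.0604  0.0428]
181 [ 0.5971 -0.0604  0.043 ]
184 [ 0.5906 -0.0604  0.0429]
187 [ 0.5839 -0.0603  0.0445]
190 [ 0.5772 -0.0613  0.0462]
193 [ 0.5707 -0.0602  0.0468]
196 
199 
[ 0.15837261  1.07871054 -0.3173505 ] [0.22879367 0.63496701 0.24839371] 0.4
[0.56768876 0.69309824 0.31687432] [0.22878485 0.63497065 0.24845127] 0.45
[ 0.03996061 -0.49722903 -0.01896555] [0.2287696  0.63499728 0.24852101] 0.5
[ 0.02475433 -0.9474917  -0.17597862] [0.2287902  0.63499857 0.24857891] 0.55
```

```bash
cat >> h.py <<'E'
from scipy.spatial.transform import Rotation as Ro
def to(p,yaw=0,n=''):
    s=arm.get_state();R=Ro.from_euler('xyz',s['ee_rot']);G=Ro.from_euler('xyz',[np.pi,0,yaw])
    d=R.inv().apply(np.array(p)-s['eef_pos'])*1000;w=(R.inv()*G).as_rotvec()
    print(n,'d',d.round(1),'w',w.round(4),'at',np.round(s['eef_pos'],4),np.round(s['ee_rot'],3),'F',np.round(s['force'],2),'t',round(s['t'],2),'w',round(s['width'],4))
E
python3 -c "
from h import *
to([.536,-.0604,.13])"
```

```text
d [524.7 550.1 118.6] w [ 0.     -0.     -0.3458] at [0.2288 0.635  0.2486] [ 3.142 -0.    -0.346] F [ 0.82 -0.1   0.12] t 0.6 w 0.0875
```

jog_arm:
  targets:
    - {"dx": 26,"dy": 27,"dz": 0,"rz": -0.115,"gripper": 0}
    - {"dx": 52,"dy": 55,"dz": 0,"rz": -0.23,"gripper": 0}
    - {"dx": 79,"dy": 83,"dz": 0,"rz": -0.346,"gripper": 0}
    - {"dx": 106,"dy": 111,"dz": 0,"rz": -0.346,"gripper": 0}
    - {"dx": 133,"dy": 139,"dz": 0,"rz": -0.346,"gripper": 0}
    - {"dx": 160,"dy": 167,"dz": 0,"rz": -0.346,"gripper": 0}
    - {"dx": 187,"dy": 196,"dz": 0,"rz": -0.346,"gripper": 0}
    - {"dx": 214,"dy": 225,"dz": 0,"rz": -0.346,"gripper": 0}

```text
invalid input at $.targets[0]: expected keys dx, dy, dz, rx, ry, rz, gripper
```

```bash
python3 -c "
from h import *
to([.536,-.0604,.13])"
```

```text
d [524.7 550.1 118.6] w [ 0.     -0.     -0.3458] at [0.2288 0.635  0.2486] [ 3.142 -0.    -0.346] F [ 0.82 -0.1   0.12] t 0.6 w 0.0875
```

jog_arm:
  targets:
    - {"dx": 26,"dy": 27,"dz": 0,"rx": 0,"ry": 0,"rz": -0.115,"gripper": 0}
    - {"dx": 52,"dy": 55,"dz": 0,"rx": 0,"ry": 0,"rz": -0.23,"gripper": 0}
    - {"dx": 79,"dy": 83,"dz": 0,"rx": 0,"ry": 0,"rz": -0.346,"gripper": 0}
    - {"dx": 106,"dy": 111,"dz": 0,"rx": 0,"ry": 0,"rz": -0.346,"gripper": 0}
    - {"dx": 133,"dy": 139,"dz": 0,"rx": 0,"ry": 0,"rz": -0.346,"gripper": 0}
    - {"dx": 160,"dy": 167,"dz": 0,"rx": 0,"ry": 0,"rz": -0.346,"gripper": 0}
    - {"dx": 187,"dy": 196,"dz": 0,"rx": 0,"ry": 0,"rz": -0.346,"gripper": 0}
    - {"dx": 214,"dy": 225,"dz": 0,"rx": 0,"ry": 0,"rz": -0.346,"gripper": 0}

```text
t: 1.27
eef_pos: [0.3542, 0.349, 0.2489]
ee_rot: [-3.141, -0.0, 0.001]
force: [1.1, 0.1, 0.7]
width: 0.0878
gripper_force: 0.0
```

```bash
python3 -c "
from h import *
to([.536,-.0604,.13])"
```

```text
d [181.5 409.6 118.7] w [-0.0007 -0.0004  0.0006] at [0.3542 0.349  0.2489] [-3.141e+00 -0.000e+00  1.000e-03] F [1.05 0.07 0.69] t 1.27 w 0.0878
```

jog_arm:
  targets:
    - {"dx": 16,"dy": 36,"dz": 2,"rx": 0,"ry": 0,"rz": 0,"gripper": 0}
    - {"dx": 32,"dy": 73,"dz": 5,"rx": 0,"ry": 0,"rz": 0,"gripper": 0}
    - {"dx": 48,"dy": 109,"dz": 8,"rx": 0,"ry": 0,"rz": 0,"gripper": 0}
    - {"dx": 64,"dy": 145,"dz": 12,"rx": 0,"ry": 0,"rz": 0,"gripper": 0}
    - {"dx": 80,"dy": 181,"dz": 16,"rx": 0,"ry": 0,"rz": 0,"gripper": 0}
    - {"dx": 96,"dy": 217,"dz": 20,"rx": 0,"ry": 0,"rz": 0,"gripper": 0}
    - {"dx": 112,"dy": 253,"dz": 25,"rx": 0,"ry": 0,"rz": 0,"gripper": 0}
    - {"dx": 128,"dy": 289,"dz": 30,"rx": 0,"ry": 0,"rz": 0,"gripper": 0}

```text
t: 1.93
eef_pos: [0.4824, 0.06, 0.219]
ee_rot: [-3.141, -0.001, 0.001]
force: [0.9, 1.2, -0.9]
width: 0.0875
gripper_force: 0.0
```

jog_arm:
  targets:
    - {"dx": 14,"dy": 32,"dz": 18,"rx": 0,"ry": 0,"rz": 0,"gripper": 0}
    - {"dx": 28,"dy": 62,"dz": 36,"rx": 0,"ry": 0,"rz": 0,"gripper": 0}
    - {"dx": 40,"dy": 90,"dz": 54,"rx": 0,"ry": 0,"rz": 0,"gripper": 0}
    - {"dx": 48,"dy": 108,"dz": 70,"rx": 0,"ry": 0,"rz": 0,"gripper": 0}
    - {"dx": 53.5,"dy": 120.5,"dz": 85,"rx": 0,"ry": 0,"rz": 0,"gripper": 0}
    - {"dx": 53.5,"dy": 120.5,"dz": 89,"rx": 0,"ry": 0,"rz": 0,"gripper": 0}
    - {"dx": 53.5,"dy": 120.5,"dz": 89,"rx": 0,"ry": 0,"rz": 0,"gripper": 0.4}
    - {"dx": 53.5,"dy": 120.5,"dz": 89,"rx": 0,"ry": 0,"rz": 0,"gripper": 0.4}

```text
t: 2.6
eef_pos: [0.5354, -0.0584, 0.1299]
ee_rot: [3.141, 0.0, 0.0]
force: [-0.3, 0.2, 0.0]
width: 0.0793
gripper_force: 0.0
```

```bash
python3 -c "
from h import *
to([.536,-.0604,.045])
f=grab('scene','s1.png')
"
```

```text
d [ 0.6  1.9 84.9] w [0.0001 0.0001 0.0001] at [ 0.5354 -0.0584  0.1299] [3.141 0.    0.   ] F [-0.33  0.16  0.01] t 2.6 w 0.0793
```

View pics/s1.png

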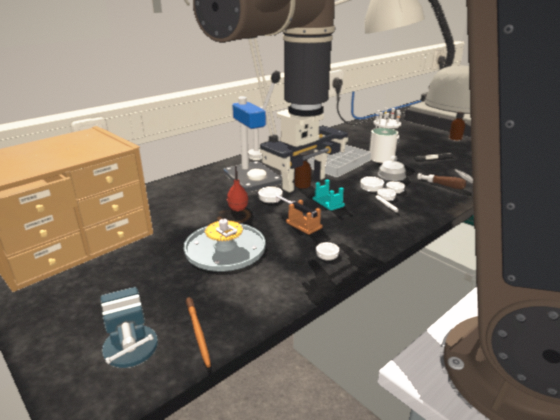

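jog_arm:
  targets:
    - {"dx": 0,"dy": 2,"dz": 15,"rx": 0,"ry": 0,"rz": 0,"gripper": 0.4}
    - {"dx": 0.5,"dy": 2,"dz": 33,"rx": 0,"ry": 0,"rz": 0,"gripper": 0.4}
    - {"dx": 0.5,"dy": 2,"dz": 51,"rx": 0,"ry": 0,"rz": 0,"gripper": 0.4}
    - {"dx": 0.5,"dy": 2,"dz": 67,"rx": 0,"ry": 0,"rz": 0,"gripper": 0.4}
    - {"dx": 0.5,"dy": 2,"dz": 79,"rx": 0,"ry": 0,"rz": 0,"gripper": 0.4}
    - {"dx": 0.5,"dy": 2,"dz": 85,"rx": 0,"ry": 0,"rz": 0,"gripper": 0.4}
    - {"dx": 0.5,"dy": 2,"dz": 85,"rx": 0,"ry": 0,"rz": 0,"gripper": 0.7}
    - {"dx": 0.5,"dy": 2,"dz": 85,"rx": 0,"ry": 0,"rz": 0,"gripper": 0.8}
  force: 15

```text
t: 3.32
eef_pos: [0.5365, -0.06, 0.0455]
ee_rot: [-3.141, -0.001, 0.001]
force: [-0.9, 0.4, 1.0]
width: 0.0445
gripper_force: 0.0
```

jog_arm:
  targets:
    - {"dx": 0,"dy": 0,"dz": 0,"rx": 0,"ry": 0,"rz": 0,"gripper": 1}
    - {"dx": 0,"dy": 0,"dz": 0,"rx": 0,"ry": 0,"rz": 0,"gripper": 1}
    - {"dx": 0,"dy": 0,"dz": 0,"rx": 0,"ry": 0,"rz": 0,"gripper": 1}
    - {"dx": 0,"dy": 0,"dz": 0,"rx": 0,"ry": 0,"rz": 0,"gripper": 1}
    - {"dx": 0,"dy": 0,"dz": 0,"rx": 0,"ry": 0,"rz": 0,"gripper": 1}
    - {"dx": 0,"dy": 0,"dz": 0,"rx": 0,"ry": 0,"rz": 0,"gripper": 1}
    - {"dx": 0,"dy": 0,"dz": 0,"rx": 0,"ry": 0,"rz": 0,"gripper": 1}
    - {"dx": 0,"dy": 0,"dz": 0,"rx": 0,"ry": 0,"rz": 0,"gripper": 1}
  force: 50

```text
t: 3.98
eef_pos: [0.5361, -0.0607, 0.0449]
ee_rot: [3.142, -0.0, 0.0]
force: [-1.1, -0.2, 4.9]
width: 0.0113
gripper_force: 50.0
```

jog_arm:
  targets:
    - {"dx": 0,"dy": 0,"dz": -5,"rx": 0,"ry": 0,"rz": 0,"gripper": 1}
    - {"dx": 0,"dy": 0,"dz": -13,"rx": 0,"ry": 0,"rz": 0,"gripper": 1}
    - {"dx": 0,"dy": 0,"dz": -25,"rx": 0,"ry": 0,"rz": 0,"gripper": 1}
    - {"dx": 0,"dy": 0,"dz": -40,"rx": 0,"ry": 0,"rz": 0,"gripper": 1}
    - {"dx": 0,"dy": 0,"dz": -55,"rx": 0,"ry": 0,"rz": 0,"gripper": 1}
    - {"dx": 0,"dy": 0,"dz": -65,"rx": 0,"ry": 0,"rz": 0,"gripper": 1}
    - {"dx": 0,"dy": 0,"dz": -70,"rx": 0,"ry": 0,"rz": 0,"gripper": 1}
    - {"dx": 0,"dy": 0,"dz": -70,"rx": 0,"ry": 0,"rz": 0,"gripper": 1}

```text
t: 4.65
eef_pos: [0.5366, -0.0605, 0.1159]
ee_rot: [-3.141, -0.002, 0.0]
force: [0.2, 0.8, -0.6]
width: 0.0115
gripper_force: 50.0
```

```bash
python3 -c "
from h import *
grab('top');f=grab('scene');P=cloud(f)
to([.47,.135,.11])
s=arm.get_state();c=s['eef_pos'];print(f['t'] if 't' in f else '')
# neck/toe points ahead of the handle
D=P-c
m=(D[...,0]>.045)&(D[...,0]<.11)&(abs(D[...,1])<.012)&(abs(D[...,2]+.01)<.035)&(f['z_map']>0)
for a in np.arange(.045,.11,.005):
  q=m&(D[...,0]>=a)&(D[...,0]<a+.005)
  if q.any(): print(round(a,3),q.sum(),(D[q].mean(0)*1000).round(1),(D[q][:,2].min()*1000).round(1),(D[q][:,2].max()*1000).round(1))
u,v=proj(f,c);print(u,v);u,v=int(u),int(v)
cr=f['frame'][max(v-60,0):v+60,u-80:u+80];cv2.imwrite('pics/g1.png',cv2.resize(cr,None,fx=5,fy=5,interpolation=2)[:,:,::-1])
"
```

```text
d [ -65.7 -195.6    4.3] w [-0.0002  0.0003 -0.    ] at [ 0.5356 -0.0606  0.1142] [-3.141  0.    -0.   ] F [ 0.24 -0.04 -0.7 ] t 4.75 w 0.0116

0.09 4 [ 92.3   1.1 -13.5] -16.8 -10.9
303.9202978709338 181.6333913790711
```

View pics/g1.png

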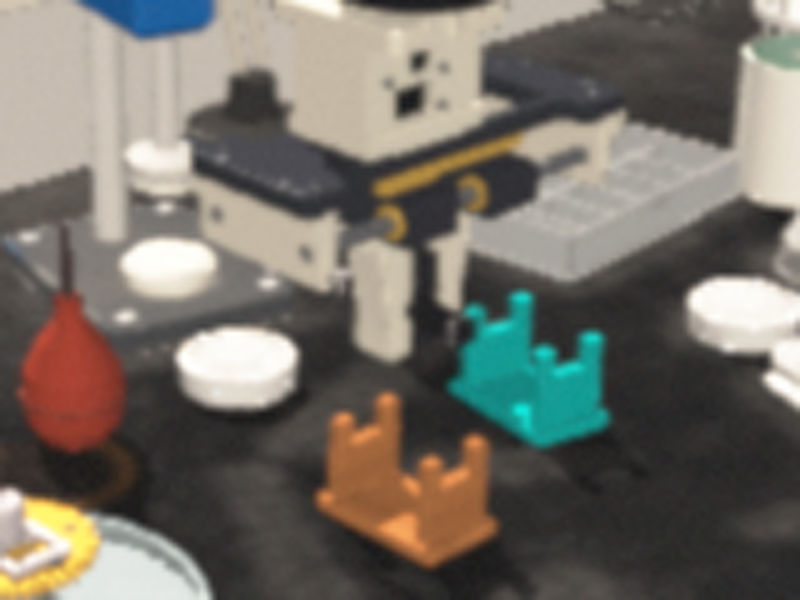

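The pick is held level and the brown rest is empty at (405,500). The toe is only a few pixels, so I'll go above the gap and measure there.

jog_arm:
  targets:
    - {"dx": -5,"dy": -15,"dz": 0,"rx": 0,"ry": 0,"rz": 0,"gripper": 1}
    - {"dx": -15,"dy": -45,"dz": 0,"rx": 0,"ry": 0,"rz": 0,"gripper": 1}
    - {"dx": -26,"dy": -80,"dz": 0,"rx": 0,"ry": 0,"rz": 0,"gripper": 1}
    - {"dx": -38,"dy": -115,"dz": 0,"rx": 0,"ry": 0,"rz": 0,"gripper": 1}
    - {"dx": -50,"dy": -150,"dz": 0,"rx": 0,"ry": 0,"rz": 0,"gripper": 1}
    - {"dx": -60,"dy": -180,"dz": 0,"rx": 0,"ry": 0,"rz": 0,"gripper": 1}
    - {"dx": -65.5,"dy": -195.5,"dz": 0,"rx": 0,"ry": 0,"rz": 0,"gripper": 1}
    - {"dx": -65.5,"dy": -195.5,"dz": 0,"rx": 0,"ry": 0,"rz": 0,"gripper": 1}

```text
t: 5.42
eef_pos: [0.4693, 0.1373, 0.1138]
ee_rot: [3.141, 0.001, 0.003]
force: [-1.0, -0.2, -0.6]
width: 0.0116
gripper_force: 50.0
```

```bash
python3 -c "
from h import *
g=grab('top');f=grab('scene')
to([.47,.135,.11])
c=arm.get_state()['eef_pos']
a=f['frame'];u,v=map(int,proj(f,c+[.08,0,-.02]));print(u,v)
A=cv2.resize(a[v-38:v+38,u-50:u+50],(400,304),interpolation=2)
b=g['frame'];p,q=map(int,proj(g,c+[.08,0,-.02]));print(p,q)
B=cv2.resize(b[q-38:q+38,p-50:p+50],(400,304),interpolation=2)
cv2.imwrite('pics/g2.png',cv2.resize(np.hstack([A,B]),None,fx=1,fy=1)[:,:,::-1])
for F in(f,g):
  P=cloud(F);D=P-c
  m=(D[...,0]>.035)&(D[...,0]<.12)&(abs(D[...,1])<.012)&(abs(D[...,2]+.01)<.028)&(F['z_map']>0)
  for a in np.arange(.035,.11,.01):
    q=m&(D[...,0]>=a)&(D[...,0]<a+.01)
    if q.any(): print(round(a,3),q.sum(),(D[q].mean(0)*1000).round(1),(D[q].min(0)*1000).round(1),(D[q].max(0)*1000).round(1))
"
```

```text
d [0.2 0.2 3.8] w [0.0008 0.0013 0.002 ] at [0.4698 0.1352 0.1138] [3.141e+00 1.000e-03 2.000e-03] F [ 0.5  -0.45 -0.71] t 5.52 w 0.0114
230 215
204 199
0.035 10 [38.3  5.8 -2.4] [36.1  4.1 -8.6] [44.3  6.9  3.8]
0.045 6 [48.5  2.1 -0.8] [45.7  1.  -4.8] [51.9  3.   1.5]
0.055 1 [55.3  0.8 -4. ] [55.3  0.8 -4. ] [55.3  0.8 -4. ]
0.065 3 [71.3  1.9 -0.2] [67.9  0.1 -1.8] [73.4  3.5  0.9]
0.075 1 [75.8  0.3 -1. ] [75.8  0.3 -1. ] [75.8  0.3 -1. ]
0.045 6 [53.4  2.4 -3.6] [50.6  0.7 -6.8] [55.   5.6 -1.1]
0.055 11 [60.2  2.3 -1.8] [56.3  0.9 -3.7] [64.5  4.9  0.4]
0.065 10 [70.4  2.2 -1.8] [66.4  1.3 -4.3] [74.4  3.1 -0.1]
0.075 10 [80.3  2.5 -2. ] [76.1  1.1 -4. ] [84.6  3.9  0.4]
0.085 12 [90.6  2.5 -3.4] [ 85.9   1.2 -16.1] [94.   3.9  2.2]
0.095 2 [96.3  2.9 -2.2] [96.2  2.  -2.4] [96.3  3.9 -1.9]
```

View pics/g2.png

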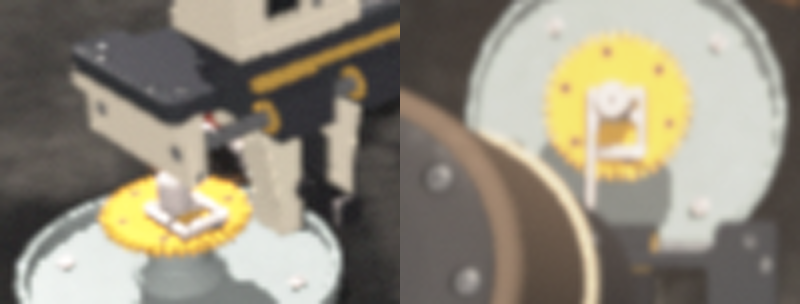

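Left (scene crop): the toe is above the wheel, hidden behind the finger and gripper. Right (top crop): the neck at crop column 592 overlaps the clip's left arm by parallax, and the bridge is at crop row 155. I'll lower to just above the highest possible contact and look again.

jog_arm:
  targets:
    - {"dx": 0.5,"dy": 1,"dz": 4,"rx": 0,"ry": 0,"rz": 0,"gripper": 1}
    - {"dx": 0.5,"dy": 1,"dz": 11,"rx": 0,"ry": 0,"rz": 0,"gripper": 1}
    - {"dx": 0.5,"dy": 1,"dz": 19,"rx": 0,"ry": 0,"rz": 0,"gripper": 1}
    - {"dx": 0.5,"dy": 1,"dz": 27,"rx": 0,"ry": 0,"rz": 0,"gripper": 1}
    - {"dx": 0.5,"dy": 1,"dz": 33,"rx": 0,"ry": 0,"rz": 0,"gripper": 1}
    - {"dx": 0.5,"dy": 1,"dz": 36,"rx": 0,"ry": 0,"rz": 0,"gripper": 1}
    - {"dx": 0.5,"dy": 1,"dz": 36,"rx": 0,"ry": 0,"rz": 0,"gripper": 1}
    - {"dx": 0.5,"dy": 1,"dz": 36,"rx": 0,"ry": 0,"rz": 0,"gripper": 1}

```text
t: 6.18
eef_pos: [0.4709, 0.1337, 0.0783]
ee_rot: [3.141, 0.0, 0.0]
force: [-0.2, -0.2, -0.2]
width: 0.0116
gripper_force: 50.0
```

```bash
python3 -c "
from h import *
F=[]
for i in range(3): g=grab('top');f=grab('scene');F.append(arm.get_state()['force'])
print(np.mean(F,0),np.std(F,0))
to([.4705,.134,.078])
c=arm.get_state()['eef_pos']
a=f['frame'];u,v=map(int,proj(f,c+[.09,0,-.02]));print(u,v)
A=cv2.resize(a[v-25:v+25,u-33:u+33],(396,300),interpolation=2)
b=g['frame'];p,q=map(int,proj(g,c+[.09,0,-.02]));print(p,q)
B=cv2.resize(b[q-25:q+25,p-33:p+33],(396,300),interpolation=2)
cv2.imwrite('pics/g3.png',np.hstack([A,B])[:,:,::-1])
P=cloud(g);print('x rows',(P[q-10:q+12,p,0]*1000).round(0));print((P[q-10:q+12,p-8:p+9,2]*1000).round(0).astype(int))
"
```

```text
[ 0.31782732 -0.16248427 -1.34875516] [0.4213774  0.18795975 0.70990681]
 d [-0.5 -0.   0.9] w [-0.0004 -0.0006  0.0003] at [0.471  0.134  0.0789] [-3.141e+00 -1.000e-03  0.000e+00] F [-0.25 -0.03 -2.32] t 6.48 w 0.0118
228 227
207 195
x rows [583. 581. 579. 577. 575. 573. 572. 567. 566. 564. 565. 562. 561. 557.
 556. 553. 552. 550. 547. 546. 548. 545.]
[[ 44  46  48  65  66  68  66  65  66  66  69  66  65  50  50  50  47]
 [ 44  47  49  65  65  65  69  65  67  66  70  66  63  54  49  49  46]
 [ 44  46  50  61  67  66  61  66  64  67  68  67  64  54  49  50  42]
 [ 42  45  51  47  63  68  66  66  65  66  66  64  62  44  49  51  47]
 [ 45  44  50  50  64  64  67  66  66  68  64  64  53  51  54  51  46]
 [ 44  44  51  53  52  61  63  62  64  66  63  56  49  49  51  50  41]
 [ 47  43  50  52  49  50  44  76  57  57  50  45  48  49  53  48  47]
 [ 44  45  50  49  47  46  76  75  72  43  45  43  47  45  50  51  42]
 [ 45  49  52  50  44  46  74  77  69  46  45  46  44  49  48  53  47]
 [ 46  44  49  50  46  44  77  77  64 969  46  46  46  45  50  51  50]
 [ 47  47  52  45  44  44  78  77  44  44  43  43  45  45  50  47  46]
 [ 46  45  51  50  47  45  77  78  49  45  46  47  41  44  48  51  42]
 [ 44  43  47  51  43  45  76  74  43  43  45  44  43  45  51 969  48]
 [ 45  50  48  51  48  50  77  76  51  50  50  51  47  50  49  49  48]
 [ 47  47  51  49  48  49  76  78  47  51  52  49  47  48 969  52  47]
 [ 43  43  49  47  48  49  75  79  50  49  50  51  49  49  46  50  47]
 [ 44  46  47  43  44  46  77  78  43  44  45  44  45  44  45  43  45]
 [ 42  44  44  46  44  49  76  78  44  41  46  45  48  48  47  45  48]
 [  8  41  42  43  45  46  74  79  47  43  47  44  46  43  44  46   3]
 [  5  44  44   3  45  42  77  78  41  42  42  44  45  46   4  44  40]
 [  5   5   6   4  45   4  76  77   2  44  43   5  45  44   3   2   3]
 [381   8   5   6   6   4  76  76   4   5  44   3   7   3   4   7   3]]
```

View pics/g3.png

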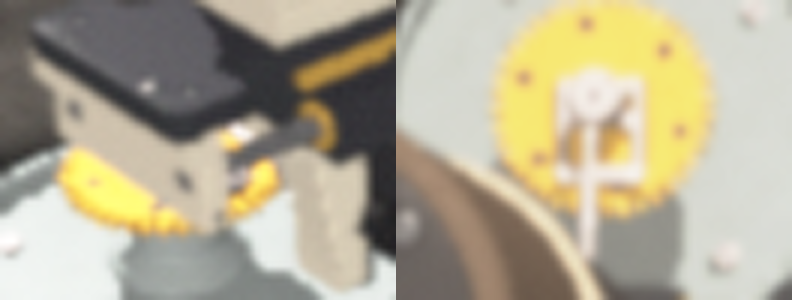

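The top crop shows the neck ending just short of the spindle, with the toe in the gap (depth 64–72 mm on column 207, x≈0.564). Now I'll feel downwards in small steps.

jog_arm:
  targets:
    - {"dx": 0,"dy": 0,"dz": 1,"rx": 0,"ry": 0,"rz": 0,"gripper": 1}
    - {"dx": 0,"dy": 0,"dz": 2,"rx": 0,"ry": 0,"rz": 0,"gripper": 1}
    - {"dx": 0,"dy": 0,"dz": 3,"rx": 0,"ry": 0,"rz": 0,"gripper": 1}
    - {"dx": 0,"dy": 0,"dz": 3.5,"rx": 0,"ry": 0,"rz": 0,"gripper": 1}
    - {"dx": 0,"dy": 0,"dz": 4,"rx": 0,"ry": 0,"rz": 0,"gripper": 1}
    - {"dx": 0,"dy": 0,"dz": 4.5,"rx": 0,"ry": 0,"rz": 0,"gripper": 1}
    - {"dx": 0,"dy": 0,"dz": 4.5,"rx": 0,"ry": 0,"rz": 0,"gripper": 1}
    - {"dx": 0,"dy": 0,"dz": 4.5,"rx": 0,"ry": 0,"rz": 0,"gripper": 1}

```text
t: 7.15
eef_pos: [0.4709, 0.1338, 0.074]
ee_rot: [3.142, 0.0, 0.0]
force: [1.2, -0.7, -0.8]
width: 0.0115
gripper_force: 50.0
```

```bash
cat >> h.py <<'E'
def feel(k=4):
    F=[];X=[];M=[]
    for i in range(k):
        grab('scene');s=arm.get_state();F.append(s['force']);X.append(s['eef_pos']);M.append(s['moment'])
    print('F',np.mean(F,0).round(2),np.std(F,0).round(2),'M',np.mean(M,0).round(3),np.std(M,0).round(3),'X',(np.mean(X,0)*1000).round(2),'t',round(s['t'],2))
E
python3 -c "
from h import *
feel(5)"
```

```text
F [-0.21 -0.37 -0.91] [0.39 0.69 0.44] M [-0.013 -0.021  0.023] [0.023 0.035 0.042] X [470.94 133.84  74.09] t 7.4
```

jog_arm:
  targets:
    - {"dx": 0,"dy": 0,"dz": 0.3,"rx": 0,"ry": 0,"rz": 0,"gripper": 1}
    - {"dx": 0,"dy": 0,"dz": 0.6,"rx": 0,"ry": 0,"rz": 0,"gripper": 1}
    - {"dx": 0,"dy": 0,"dz": 0.9,"rx": 0,"ry": 0,"rz": 0,"gripper": 1}
    - {"dx": 0,"dy": 0,"dz": 1.2,"rx": 0,"ry": 0,"rz": 0,"gripper": 1}
    - {"dx": 0,"dy": 0,"dz": 1.2,"rx": 0,"ry": 0,"rz": 0,"gripper": 1}
    - {"dx": 0,"dy": 0,"dz": 1.2,"rx": 0,"ry": 0,"rz": 0,"gripper": 1}
    - {"dx": 0,"dy": 0,"dz": 1.2,"rx": 0,"ry": 0,"rz": 0,"gripper": 1}
    - {"dx": 0,"dy": 0,"dz": 1.2,"rx": 0,"ry": 0,"rz": 0,"gripper": 1}

```text
t: 8.07
eef_pos: [0.4709, 0.1338, 0.0729]
ee_rot: [3.142, 0.0, 0.0]
force: [0.8, 1.0, -0.8]
width: 0.0114
gripper_force: 50.0
```

```bash
python3 -c "
from h import *
feel(3)"
```

```text
F [ 0.29 -0.5  -0.78] [0.14 0.29 0.05] M [-0.015  0.007  0.026] [0.019 0.015 0.021] X [470.92 133.83  72.87] t 8.22
```

jog_arm:
  targets:
    - {"dx": 0,"dy": 0,"dz": 0.3,"rx": 0,"ry": 0,"rz": 0,"gripper": 1}
    - {"dx": 0,"dy": 0,"dz": 0.6,"rx": 0,"ry": 0,"rz": 0,"gripper": 1}
    - {"dx": 0,"dy": 0,"dz": 0.9,"rx": 0,"ry": 0,"rz": 0,"gripper": 1}
    - {"dx": 0,"dy": 0,"dz": 1.2,"rx": 0,"ry": 0,"rz": 0,"gripper": 1}
    - {"dx": 0,"dy": 0,"dz": 1.2,"rx": 0,"ry": 0,"rz": 0,"gripper": 1}
    - {"dx": 0,"dy": 0,"dz": 1.2,"rx": 0,"ry": 0,"rz": 0,"gripper": 1}
    - {"dx": 0,"dy": 0,"dz": 1.2,"rx": 0,"ry": 0,"rz": 0,"gripper": 1}
    - {"dx": 0,"dy": 0,"dz": 1.2,"rx": 0,"ry": 0,"rz": 0,"gripper": 1}

```text
t: 8.88
eef_pos: [0.4709, 0.1338, 0.0717]
ee_rot: [3.142, 0.0, 0.0]
force: [-0.2, 0.5, -2.0]
width: 0.0117
gripper_force: 50.0
```

```bash
python3 -c "
from h import *
feel(3)"
```

```text
F [ 0.06 -0.26 -1.07] [0.09 0.47 0.56] M [-0.019 -0.016 -0.009] [0.021 0.027 0.049] X [470.92 133.82  71.67] t 9.03
```

jog_arm:
  targets:
    - {"dx": 0,"dy": 0,"dz": 0.3,"rx": 0,"ry": 0,"rz": 0,"gripper": 1}
    - {"dx": 0,"dy": 0,"dz": 0.6,"rx": 0,"ry": 0,"rz": 0,"gripper": 1}
    - {"dx": 0,"dy": 0,"dz": 0.9,"rx": 0,"ry": 0,"rz": 0,"gripper": 1}
    - {"dx": 0,"dy": 0,"dz": 1.2,"rx": 0,"ry": 0,"rz": 0,"gripper": 1}
    - {"dx": 0,"dy": 0,"dz": 1.2,"rx": 0,"ry": 0,"rz": 0,"gripper": 1}
    - {"dx": 0,"dy": 0,"dz": 1.2,"rx": 0,"ry": 0,"rz": 0,"gripper": 1}
    - {"dx": 0,"dy": 0,"dz": 1.2,"rx": 0,"ry": 0,"rz": 0,"gripper": 1}
    - {"dx": 0,"dy": 0,"dz": 1.2,"rx": 0,"ry": 0,"rz": 0,"gripper": 1}

```text
t: 9.7
eef_pos: [0.4709, 0.1338, 0.0705]
ee_rot: [-3.142, -0.0, 0.0]
force: [-0.1, -0.9, -1.1]
width: 0.0111
gripper_force: 50.0
```

```bash
python3 -c "
from h import *
feel(3)"
```

```text
F [-0.09 -0.17 -0.63] [0.84 0.28 0.27] M [-0.032  0.011  0.005] [0.017 0.048 0.025] X [470.92 133.82  70.46] t 9.85
```

jog_arm:
  targets:
    - {"dx": 0,"dy": 0,"dz": 0.3,"rx": 0,"ry": 0,"rz": 0,"gripper": 1}
    - {"dx": 0,"dy": 0,"dz": 0.6,"rx": 0,"ry": 0,"rz": 0,"gripper": 1}
    - {"dx": 0,"dy": 0,"dz": 0.9,"rx": 0,"ry": 0,"rz": 0,"gripper": 1}
    - {"dx": 0,"dy": 0,"dz": 1.2,"rx": 0,"ry": 0,"rz": 0,"gripper": 1}
    - {"dx": 0,"dy": 0,"dz": 1.2,"rx": 0,"ry": 0,"rz": 0,"gripper": 1}
    - {"dx": 0,"dy": 0,"dz": 1.2,"rx": 0,"ry": 0,"rz": 0,"gripper": 1}
    - {"dx": 0,"dy": 0,"dz": 1.2,"rx": 0,"ry": 0,"rz": 0,"gripper": 1}
    - {"dx": 0,"dy": 0,"dz": 1.2,"rx": 0,"ry": 0,"rz": 0,"gripper": 1}

```text
t: 10.52
eef_pos: [0.4709, 0.1338, 0.0693]
ee_rot: [-3.142, -0.0, 0.0]
force: [-0.7, -0.3, -0.7]
width: 0.0114
gripper_force: 50.0
```

```bash
python3 -c "
from h import *
feel(3)"
```

```text
F [ 0.   -0.27 -0.76] [0.43 0.18 0.31] M [-0.036  0.011 -0.019] [0.055 0.014 0.02 ] X [470.92 133.82  69.27] t 10.67
```

jog_arm:
  targets:
    - {"dx": 0,"dy": 0,"dz": 0.3,"rx": 0,"ry": 0,"rz": 0,"gripper": 1}
    - {"dx": 0,"dy": 0,"dz": 0.6,"rx": 0,"ry": 0,"rz": 0,"gripper": 1}
    - {"dx": 0,"dy": 0,"dz": 0.9,"rx": 0,"ry": 0,"rz": 0,"gripper": 1}
    - {"dx": 0,"dy": 0,"dz": 1.2,"rx": 0,"ry": 0,"rz": 0,"gripper": 1}
    - {"dx": 0,"dy": 0,"dz": 1.2,"rx": 0,"ry": 0,"rz": 0,"gripper": 1}
    - {"dx": 0,"dy": 0,"dz": 1.2,"rx": 0,"ry": 0,"rz": 0,"gripper": 1}
    - {"dx": 0,"dy": 0,"dz": 1.2,"rx": 0,"ry": 0,"rz": 0,"gripper": 1}
    - {"dx": 0,"dy": 0,"dz": 1.2,"rx": 0,"ry": 0,"rz": 0,"gripper": 1}

```text
t: 11.33
eef_pos: [0.4709, 0.1338, 0.0681]
ee_rot: [-3.142, 0.0, 0.0]
force: [-0.7, -0.5, -0.1]
width: 0.0113
gripper_force: 50.0
```

```bash
python3 -c "
from h import *
feel(3)"
```

```text
F [ 0.03 -0.51 -0.88] [0.39 0.23 0.53] M [-0.047 -0.028 -0.018] [0.028 0.025 0.035] X [470.93 133.83  68.08] t 11.48
```

jog_arm:
  targets:
    - {"dx": 0,"dy": 0,"dz": 0.3,"rx": 0,"ry": 0,"rz": 0,"gripper": 1}
    - {"dx": 0,"dy": 0,"dz": 0.6,"rx": 0,"ry": 0,"rz": 0,"gripper": 1}
    - {"dx": 0,"dy": 0,"dz": 0.9,"rx": 0,"ry": 0,"rz": 0,"gripper": 1}
    - {"dx": 0,"dy": 0,"dz": 1.2,"rx": 0,"ry": 0,"rz": 0,"gripper": 1}
    - {"dx": 0,"dy": 0,"dz": 1.2,"rx": 0,"ry": 0,"rz": 0,"gripper": 1}
    - {"dx": 0,"dy": 0,"dz": 1.2,"rx": 0,"ry": 0,"rz": 0,"gripper": 1}
    - {"dx": 0,"dy": 0,"dz": 1.2,"rx": 0,"ry": 0,"rz": 0,"gripper": 1}
    - {"dx": 0,"dy": 0,"dz": 1.2,"rx": 0,"ry": 0,"rz": 0,"gripper": 1}

```text
t: 12.15
eef_pos: [0.4709, 0.1338, 0.0669]
ee_rot: [3.142, 0.0, 0.0]
force: [-0.8, -0.2, -2.1]
width: 0.0112
gripper_force: 50.0
```

```bash
python3 -c "
from h import *
feel(3)"
```

```text
F [ 0.23  0.29 -0.78] [0.32 0.34 0.13] M [-0.044  0.     0.004] [0.036 0.032 0.009] X [470.9  133.81  66.87] t 12.3
```

jog_arm:
  targets:
    - {"dx": 0,"dy": 0,"dz": 0.3,"rx": 0,"ry": 0,"rz": 0,"gripper": 1}
    - {"dx": 0,"dy": 0,"dz": 0.6,"rx": 0,"ry": 0,"rz": 0,"gripper": 1}
    - {"dx": 0,"dy": 0,"dz": 0.9,"rx": 0,"ry": 0,"rz": 0,"gripper": 1}
    - {"dx": 0,"dy": 0,"dz": 1.2,"rx": 0,"ry": 0,"rz": 0,"gripper": 1}
    - {"dx": 0,"dy": 0,"dz": 1.2,"rx": 0,"ry": 0,"rz": 0,"gripper": 1}
    - {"dx": 0,"dy": 0,"dz": 1.2,"rx": 0,"ry": 0,"rz": 0,"gripper": 1}
    - {"dx": 0,"dy": 0,"dz": 1.2,"rx": 0,"ry": 0,"rz": 0,"gripper": 1}
    - {"dx": 0,"dy": 0,"dz": 1.2,"rx": 0,"ry": 0,"rz": 0,"gripper": 1}

```text
t: 12.97
eef_pos: [0.4709, 0.1338, 0.0657]
ee_rot: [-3.142, -0.0, 0.0]
force: [0.2, -0.6, -0.8]
width: 0.0114
gripper_force: 50.0
```

```bash
python3 -c "
from h import *
feel(3)"
```

```text
F [-0.44  0.04 -0.88] [0.3  0.13 0.07] M [-0.038  0.004 -0.009] [0.024 0.017 0.018] X [470.93 133.84  65.68] t 13.12
```

jog_arm:
  targets:
    - {"dx": 0,"dy": 0,"dz": 0.3,"rx": 0,"ry": 0,"rz": 0,"gripper": 1}
    - {"dx": 0,"dy": 0,"dz": 0.6,"rx": 0,"ry": 0,"rz": 0,"gripper": 1}
    - {"dx": 0,"dy": 0,"dz": 0.9,"rx": 0,"ry": 0,"rz": 0,"gripper": 1}
    - {"dx": 0,"dy": 0,"dz": 1.2,"rx": 0,"ry": 0,"rz": 0,"gripper": 1}
    - {"dx": 0,"dy": 0,"dz": 1.2,"rx": 0,"ry": 0,"rz": 0,"gripper": 1}
    - {"dx": 0,"dy": 0,"dz": 1.2,"rx": 0,"ry": 0,"rz": 0,"gripper": 1}
    - {"dx": 0,"dy": 0,"dz": 1.2,"rx": 0,"ry": 0,"rz": 0,"gripper": 1}
    - {"dx": 0,"dy": 0,"dz": 1.2,"rx": 0,"ry": 0,"rz": 0,"gripper": 1}

```text
t: 13.78
eef_pos: [0.4709, 0.1338, 0.0645]
ee_rot: [-3.142, -0.0, 0.0]
force: [-0.4, 0.9, 0.7]
width: 0.0116
gripper_force: 50.0
```

```bash
python3 -c "
from h import *
feel(3)"
```

```text
F [-0.38 -0.24  0.02] [0.27 0.3  0.49] M [-0.013  0.092  0.009] [0.01  0.02  0.042] X [470.93 133.84  64.49] t 13.93
```

Contact: Fz is up about 0.9 N and My up about 0.09 N·m, at TCP z 64.5, so the toe tip is about 18.5 mm below the TCP, which fits the wheel. I'll ease off slightly and draw back to find the bridge.

jog_arm:
  targets:
    - {"dx": 0,"dy": 0,"dz": -0.3,"rx": 0,"ry": 0,"rz": 0,"gripper": 1}
    - {"dx": -0.5,"dy": 0,"dz": -0.3,"rx": 0,"ry": 0,"rz": 0,"gripper": 1}
    - {"dx": -1,"dy": 0,"dz": -0.3,"rx": 0,"ry": 0,"rz": 0,"gripper": 1}
    - {"dx": -1.5,"dy": 0,"dz": -0.3,"rx": 0,"ry": 0,"rz": 0,"gripper": 1}
    - {"dx": -2,"dy": 0,"dz": -0.3,"rx": 0,"ry": 0,"rz": 0,"gripper": 1}
    - {"dx": -2.5,"dy": 0,"dz": -0.3,"rx": 0,"ry": 0,"rz": 0,"gripper": 1}
    - {"dx": -3,"dy": 0,"dz": -0.3,"rx": 0,"ry": 0,"rz": 0,"gripper": 1}
    - {"dx": -3,"dy": 0,"dz": -0.3,"rx": 0,"ry": 0,"rz": 0,"gripper": 1}
  force: 60

```text
t: 14.6
eef_pos: [0.4678, 0.1338, 0.0648]
ee_rot: [-3.142, 0.0, 0.0]
force: [0.3, -0.8, 0.4]
width: 0.0114
gripper_force: 60.0
```

```bash
python3 -c "
from h import *
feel(3)"
```

```text
F [ 0.2  -0.17  0.08] [0.25 0.34 0.24] M [-0.012 -0.091  0.006] [0.015 0.033 0.01 ] X [467.82 133.8   64.76] t 14.75
```

jog_arm:
  targets:
    - {"dx": -0.5,"dy": 0,"dz": 0,"rx": 0,"ry": 0,"rz": 0,"gripper": 1}
    - {"dx": -1,"dy": 0,"dz": 0,"rx": 0,"ry": 0,"rz": 0,"gripper": 1}
    - {"dx": -1.5,"dy": 0,"dz": 0,"rx": 0,"ry": 0,"rz": 0,"gripper": 1}
    - {"dx": -2,"dy": 0,"dz": 0,"rx": 0,"ry": 0,"rz": 0,"gripper": 1}
    - {"dx": -2,"dy": 0,"dz": 0,"rx": 0,"ry": 0,"rz": 0,"gripper": 1}
    - {"dx": -2,"dy": 0,"dz": 0,"rx": 0,"ry": 0,"rz": 0,"gripper": 1}
    - {"dx": -2,"dy": 0,"dz": 0,"rx": 0,"ry": 0,"rz": 0,"gripper": 1}
    - {"dx": -2,"dy": 0,"dz": 0,"rx": 0,"ry": 0,"rz": 0,"gripper": 1}

```text
t: 15.42
eef_pos: [0.4662, 0.134, 0.0649]
ee_rot: [-3.141, -0.0, 0.0]
force: [2.0, 0.2, -0.9]
width: 0.0114
gripper_force: 60.0
```

```bash
python3 -c "
from h import *
feel(3)"
```

```text
F [ 2.68 -0.16 -0.09] [0.23 0.12 0.42] M [-0.003 -1.048 -0.   ] [0.016 0.046 0.025] X [466.16 133.96  64.85] t 15.57
```

The bridge is engaged at about 3.5 mm of play, as expected. I'll keep pulling slowly.

jog_arm:
  targets:
    - {"dx": -0.4,"dy": 0,"dz": 0,"rx": 0,"ry": 0,"rz": 0,"gripper": 1}
    - {"dx": -0.8,"dy": 0,"dz": 0,"rx": 0,"ry": 0,"rz": 0,"gripper": 1}
    - {"dx": -1.2,"dy": 0,"dz": 0,"rx": 0,"ry": 0,"rz": 0,"gripper": 1}
    - {"dx": -1.6,"dy": 0,"dz": 0,"rx": 0,"ry": 0,"rz": 0,"gripper": 1}
    - {"dx": -2,"dy": 0,"dz": 0,"rx": 0,"ry": 0,"rz": 0,"gripper": 1}
    - {"dx": -2.4,"dy": 0,"dz": 0,"rx": 0,"ry": 0,"rz": 0,"gripper": 1}
    - {"dx": -2.8,"dy": 0,"dz": 0,"rx": 0,"ry": 0,"rz": 0,"gripper": 1}
    - {"dx": -2.8,"dy": 0,"dz": 0,"rx": 0,"ry": 0,"rz": 0,"gripper": 1}

```text
t: 16.23
eef_pos: [0.4646, 0.1347, 0.0654]
ee_rot: [-3.14, -0.003, 0.001]
force: [7.1, 0.0, -0.8]
width: 0.0117
gripper_force: 60.0
```

```bash
python3 -c "
from h import *
feel(2);to([.46,.134,.065])"
```

```text
F [ 7.69 -0.56 -1.86] [0.72 0.17 0.21] M [-0.172 -2.852 -0.046] [0.004 0.007 0.039] X [464.61 134.63  65.37] t 16.33
 d [-4.6  0.6  0.4] w [-0.0014 -0.0028  0.0008] at [0.4646 0.1346 0.0654] [-3.14e+00 -3.00e-03  1.00e-03] F [ 8.41 -0.39 -2.07] t 16.33 w 0.0112
```

jog_arm:
  targets:
    - {"dx": -0.4,"dy": 0,"dz": 0.1,"rx": 0,"ry": 0,"rz": 0,"gripper": 1}
    - {"dx": -0.8,"dy": 0,"dz": 0.2,"rx": 0,"ry": 0,"rz": 0,"gripper": 1}
    - {"dx": -1.2,"dy": 0,"dz": 0.3,"rx": 0,"ry": 0,"rz": 0,"gripper": 1}
    - {"dx": -1.6,"dy": 0,"dz": 0.3,"rx": 0,"ry": 0,"rz": 0,"gripper": 1}
    - {"dx": -2,"dy": 0,"dz": 0.3,"rx": 0,"ry": 0,"rz": 0,"gripper": 1}
    - {"dx": -2.4,"dy": 0,"dz": 0.3,"rx": 0,"ry": 0,"rz": 0,"gripper": 1}
    - {"dx": -2.8,"dy": 0,"dz": 0.3,"rx": 0,"ry": 0,"rz": 0,"gripper": 1}
    - {"dx": -2.8,"dy": 0,"dz": 0.3,"rx": 0,"ry": 0,"rz": 0,"gripper": 1}

```text
t: 17.0
eef_pos: [0.4632, 0.1354, 0.0656]
ee_rot: [-3.139, -0.005, 0.001]
force: [12.1, -0.7, -0.8]
width: 0.0113
gripper_force: 60.0
```

```bash
python3 -c "
from h import *
feel(2);to([.46,.134,.065])"
```

```text
F [11.17 -0.21 -1.24] [0.58 0.08 0.26] M [-0.267 -4.322 -0.071] [0.013 0.037 0.   ] X [463.22 135.39  65.62] t 17.1
 d [-3.2  1.4  0.6] w [-0.0027 -0.0054  0.0015] at [0.4632 0.1354 0.0656] [-3.139e+00 -5.000e-03  1.000e-03] F [11.75 -0.29 -1.49] t 17.1 w 0.0116
```

jog_arm:
  targets:
    - {"dx": -0.4,"dy": 0,"dz": 0.1,"rx": 0,"ry": 0,"rz": 0,"gripper": 1}
    - {"dx": -0.8,"dy": 0,"dz": 0.2,"rx": 0,"ry": 0,"rz": 0,"gripper": 1}
    - {"dx": -1.2,"dy": 0,"dz": 0.3,"rx": 0,"ry": 0,"rz": 0,"gripper": 1}
    - {"dx": -1.6,"dy": 0,"dz": 0.3,"rx": 0,"ry": 0,"rz": 0,"gripper": 1}
    - {"dx": -2,"dy": 0,"dz": 0.3,"rx": 0,"ry": 0,"rz": 0,"gripper": 1}
    - {"dx": -2.4,"dy": 0,"dz": 0.3,"rx": 0,"ry": 0,"rz": 0,"gripper": 1}
    - {"dx": -2.8,"dy": 0,"dz": 0.3,"rx": 0,"ry": 0,"rz": 0,"gripper": 1}
    - {"dx": -2.8,"dy": 0,"dz": 0.3,"rx": 0,"ry": 0,"rz": 0,"gripper": 1}

```text
t: 17.77
eef_pos: [0.4609, 0.1357, 0.0656]
ee_rot: [-3.138, -0.006, 0.002]
force: [12.6, 0.2, -0.7]
width: 0.0114
gripper_force: 60.0
```

```bash
python3 -c "
from h import *
feel(2);to([.46,.134,.065])"
```

```text
F [12.76 -0.82 -0.63] [0.07 0.15 0.23] M [-0.154 -4.661 -0.06 ] [0.026 0.026 0.002] X [460.89 135.7   65.53] t 17.87
 d [-0.9  1.7  0.5] w [-0.0032 -0.0063  0.0016] at [0.4609 0.1357 0.0655] [-3.138e+00 -6.000e-03  2.000e-03] F [12.83 -0.97 -0.86] t 17.87 w 0.0111
```

jog_arm:
  targets:
    - {"dx": -0.4,"dy": 0,"dz": 0,"rx": 0,"ry": 0,"rz": 0,"gripper": 1}
    - {"dx": -0.8,"dy": 0,"dz": 0,"rx": 0,"ry": 0,"rz": 0,"gripper": 1}
    - {"dx": -1.2,"dy": 0,"dz": 0,"rx": 0,"ry": 0,"rz": 0,"gripper": 1}
    - {"dx": -1.6,"dy": 0,"dz": 0,"rx": 0,"ry": 0,"rz": 0,"gripper": 1}
    - {"dx": -2,"dy": 0,"dz": 0,"rx": 0,"ry": 0,"rz": 0,"gripper": 1}
    - {"dx": -2.4,"dy": 0,"dz": 0,"rx": 0,"ry": 0,"rz": 0,"gripper": 1}
    - {"dx": -2.8,"dy": 0,"dz": 0,"rx": 0,"ry": 0,"rz": 0,"gripper": 1}
    - {"dx": -2.8,"dy": 0,"dz": 0,"rx": 0,"ry": 0,"rz": 0,"gripper": 1}

```text
t: 18.53
eef_pos: [0.4541, 0.1335, 0.064]
ee_rot: [3.141, 0.001, 0.0]
force: [-0.6, 0.2, 1.0]
width: 0.0114
gripper_force: 60.0
```

```bash
python3 -c "
from h import *
feel(2);to([.46,.134,.065])"
```

```text
F [0.   0.2  1.35] [0.03 0.31 0.82] M [-0.094 -0.2   -0.01 ] [0.011 0.055 0.018] X [454.19 133.56  64.02] t 18.63
 d [ 5.8 -0.4 -1. ] w [0.0004 0.0008 0.0002] at [0.4542 0.1336 0.064 ] [3.141e+00 1.000e-03 0.000e+00] F [ 0.03 -0.11  0.53] t 18.63 w 0.0111
```

The clip has sprung free after about 13 mm of travel. I'll ease up slightly and draw it clear.

jog_arm:
  targets:
    - {"dx": -0.5,"dy": 0,"dz": -0.6,"rx": 0,"ry": 0,"rz": 0,"gripper": 1}
    - {"dx": -1.5,"dy": 0,"dz": -0.7,"rx": 0,"ry": 0,"rz": 0,"gripper": 1}
    - {"dx": -2.5,"dy": 0,"dz": -0.7,"rx": 0,"ry": 0,"rz": 0,"gripper": 1}
    - {"dx": -3.5,"dy": 0,"dz": -0.7,"rx": 0,"ry": 0,"rz": 0,"gripper": 1}
    - {"dx": -4.5,"dy": 0,"dz": -0.7,"rx": 0,"ry": 0,"rz": 0,"gripper": 1}
    - {"dx": -5.5,"dy": 0,"dz": -0.7,"rx": 0,"ry": 0,"rz": 0,"gripper": 1}
    - {"dx": -6.5,"dy": 0,"dz": -0.7,"rx": 0,"ry": 0,"rz": 0,"gripper": 1}
    - {"dx": -6.5,"dy": 0,"dz": -0.7,"rx": 0,"ry": 0,"rz": 0,"gripper": 1}

```text
t: 19.3
eef_pos: [0.4476, 0.1336, 0.0647]
ee_rot: [3.141, 0.001, -0.0]
force: [-0.6, -0.4, -1.0]
width: 0.0114
gripper_force: 60.0
```

```bash
python3 -c "
from h import *
feel(2);to([.46,.134,.065]);g=grab('top');f=grab('scene')
b=g['frame'];B=cv2.resize(b[170:230,175:240],(433,400),interpolation=2)
a=f['frame'];A=cv2.resize(a[190:250,185:240],(367,400),interpolation=2)
cv2.imwrite('pics/p4.png',np.hstack([A,B])[:,:,::-1])"
```

```text
F [-0.48  0.17 -0.4 ] [0.21 0.07 0.39] M [-0.023  0.24  -0.005] [0.007 0.056 0.016] X [447.69 133.56  64.66] t 19.4
 d [12.3 -0.4 -0.3] w [0.0004 0.0008 0.    ] at [0.4477 0.1336 0.0647] [3.141e+00 1.000e-03 0.000e+00] F [-0.26  0.24 -0.01] t 19.4 w 0.0112
```

View pics/p4.png

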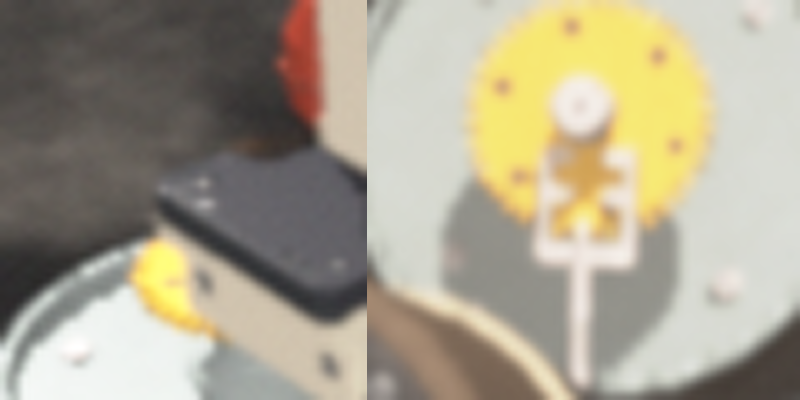

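The top crop shows the clip fully off the spindle, open end just clear (crop row 150 against the spindle edge at 138), lying on the wheel with the toe inside. I'll ease the toe forward, then lift straight out.

jog_arm:
  targets:
    - {"dx": 1,"dy": 0,"dz": -0.3,"rx": 0,"ry": 0,"rz": 0,"gripper": 1}
    - {"dx": 2.5,"dy": 0,"dz": -0.5,"rx": 0,"ry": 0,"rz": 0,"gripper": 1}
    - {"dx": 2.8,"dy": 0,"dz": -2,"rx": 0,"ry": 0,"rz": 0,"gripper": 1}
    - {"dx": 3,"dy": 0,"dz": -4,"rx": 0,"ry": 0,"rz": 0,"gripper": 1}
    - {"dx": 3,"dy": 0,"dz": -8,"rx": 0,"ry": 0,"rz": 0,"gripper": 1}
    - {"dx": 3,"dy": 0,"dz": -15,"rx": 0,"ry": 0,"rz": 0,"gripper": 1}
    - {"dx": 3,"dy": 0,"dz": -26,"rx": 0,"ry": 0,"rz": 0,"gripper": 1}
    - {"dx": 3,"dy": 0,"dz": -40,"rx": 0,"ry": 0,"rz": 0,"gripper": 1}

```text
t: 20.17
eef_pos: [0.4508, 0.1335, 0.1053]
ee_rot: [3.141, 0.001, 0.0]
force: [0.3, -0.3, -0.5]
width: 0.0113
gripper_force: 60.0
```

```bash
python3 -c "
from h import *
g=grab('top');P=cloud(g);to([.536,-.0605,.115])
b=g['frame'];cv2.imwrite('pics/p5.png',cv2.resize(b[170:230,165:245],(800,600),interpolation=2)[:,:,::-1])"
```

```text
d [ 83.5 195.   -6.8] w [-0.0015 -0.0029  0.0009] at [0.4524 0.1345 0.1083] [-3.14e+00 -3.00e-03  1.00e-03] F [0.87 0.71 1.5 ] t 20.22 w 0.0115
```

View pics/p5.png

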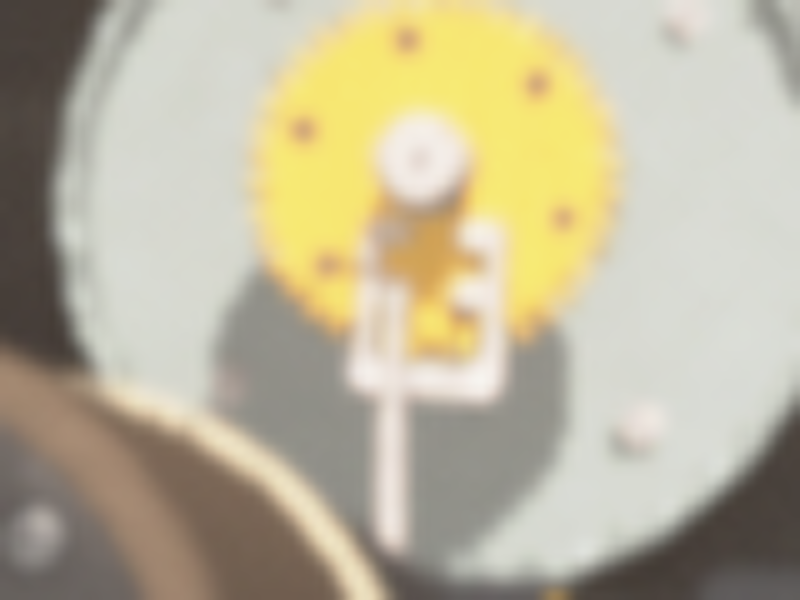

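The clip stays on the wheel, clear of the spindle, and the toe is out. I'll return the pick to its rest.

jog_arm:
  targets:
    - {"dx": 4,"dy": 8,"dz": -5,"rx": 0,"ry": 0,"rz": 0,"gripper": 1}
    - {"dx": 15,"dy": 30,"dz": -10,"rx": 0,"ry": 0,"rz": 0,"gripper": 1}
    - {"dx": 30,"dy": 65,"dz": -10,"rx": 0,"ry": 0,"rz": 0,"gripper": 1}
    - {"dx": 46,"dy": 102,"dz": -10,"rx": 0,"ry": 0,"rz": 0,"gripper": 1}
    - {"dx": 62,"dy": 140,"dz": -10,"rx": 0,"ry": 0,"rz": 0,"gripper": 1}
    - {"dx": 76,"dy": 172,"dz": -10,"rx": 0,"ry": 0,"rz": 0,"gripper": 1}
    - {"dx": 85,"dy": 193,"dz": -10,"rx": 0,"ry": 0,"rz": 0,"gripper": 1}
    - {"dx": 85,"dy": 194,"dz": -10,"rx": 0,"ry": 0,"rz": 0,"gripper": 1}

```text
t: 20.88
eef_pos: [0.5374, -0.064, 0.1147]
ee_rot: [3.141, 0.0, -0.003]
force: [0.2, -0.9, -1.7]
width: 0.011
gripper_force: 60.0
```

```bash
python3 -c "
from h import *
feel(6);to([.536,-.0606,.0465]);g=grab('top');P=cloud(g);c=arm.get_state()['eef_pos'];D=P-c
m=(D[...,0]>.045)&(D[...,0]<.12)&(abs(D[...,1])<.012)&(abs(D[...,2]+.01)<.028)
for a in np.arange(.045,.11,.01):
    q=m&(D[...,0]>=a)&(D[...,0]<a+.01)
    if q.any(): print(round(a,3),q.sum(),(D[q].mean(0)*1000).round(1),(D[q].max(0)*1000).round(1))
"
```

```text
F [-0.03  0.09 -0.82] [0.27 0.4  0.76] M [ 0.009  0.047 -0.003] [0.035 0.027 0.023] X [536.   -60.75 114.76] t 21.18
 d [ 0.   1.1 68.5] w [-0.0001 -0.      0.0013] at [ 0.536  -0.0595  0.115 ] [-3.141e+00 -0.000e+00  1.000e-03] F [ 0.17  0.63 -0.1 ] t 21.18 w 0.0115
```

jog_arm:
  targets:
    - {"dx": 0,"dy": 0,"dz": 8,"rx": 0,"ry": 0,"rz": 0,"gripper": 1}
    - {"dx": 0,"dy": 0,"dz": 22,"rx": 0,"ry": 0,"rz": 0,"gripper": 1}
    - {"dx": 0,"dy": 0,"dz": 36,"rx": 0,"ry": 0,"rz": 0,"gripper": 1}
    - {"dx": 0,"dy": 0,"dz": 48,"rx": 0,"ry": 0,"rz": 0,"gripper": 1}
    - {"dx": 0,"dy": 0,"dz": 57,"rx": 0,"ry": 0,"rz": 0,"gripper": 1}
    - {"dx": 0,"dy": 0,"dz": 64,"rx": 0,"ry": 0,"rz": 0,"gripper": 1}
    - {"dx": 0,"dy": 0,"dz": 67,"rx": 0,"ry": 0,"rz": 0,"gripper": 1}
    - {"dx": 0,"dy": 0,"dz": 68.3,"rx": 0,"ry": 0,"rz": 0,"gripper": 1}

```text
t: 21.9
eef_pos: [0.5361, -0.06, 0.046]
ee_rot: [3.141, 0.001, 0.001]
force: [-0.2, -0.5, -0.9]
width: 0.0113
gripper_force: 60.0
```

```bash
python3 -c "
from h import *
feel(4)
"
```

```text
F [ 0.49  0.07 -0.29] [0.38 0.38 0.37] M [-0.052  0.004 -0.029] [0.029 0.021 0.008] X [536.49 -60.06  46.74] t 22.1
```

jog_arm:
  targets:
    - {"dx": 0,"dy": 0,"dz": 0.5,"rx": 0,"ry": 0,"rz": 0,"gripper": 1}
    - {"dx": 0,"dy": 0,"dz": 1,"rx": 0,"ry": 0,"rz": 0,"gripper": 1}
    - {"dx": 0,"dy": 0,"dz": 1.2,"rx": 0,"ry": 0,"rz": 0,"gripper": 1}
    - {"dx": 0,"dy": 0,"dz": 1.2,"rx": 0,"ry": 0,"rz": 0,"gripper": 1}
    - {"dx": 0,"dy": 0,"dz": 1.2,"rx": 0,"ry": 0,"rz": 0,"gripper": 0.8}
    - {"dx": 0,"dy": 0,"dz": 1.2,"rx": 0,"ry": 0,"rz": 0,"gripper": 0.6}
    - {"dx": 0,"dy": 0,"dz": 1.2,"rx": 0,"ry": 0,"rz": 0,"gripper": 0.5}
    - {"dx": 0,"dy": 0,"dz": 1.2,"rx": 0,"ry": 0,"rz": 0,"gripper": 0.5}

```text
t: 22.77
eef_pos: [0.5363, -0.0602, 0.0454]
ee_rot: [3.142, -0.0, 0.0]
force: [-0.4, -0.4, -0.8]
width: 0.032
gripper_force: 0.0
```

jog_arm:
  targets:
    - {"dx": 0,"dy": 0,"dz": 0,"rx": 0,"ry": 0,"rz": 0,"gripper": 0.5}
    - {"dx": 0,"dy": 0,"dz": 0,"rx": 0,"ry": 0,"rz": 0,"gripper": 0.5}
    - {"dx": 0,"dy": 0,"dz": -5,"rx": 0,"ry": 0,"rz": 0,"gripper": 0.5}
    - {"dx": 0,"dy": 0,"dz": -20,"rx": 0,"ry": 0,"rz": 0,"gripper": 0.5}
    - {"dx": 0,"dy": 0,"dz": -45,"rx": 0,"ry": 0,"rz": 0,"gripper": 0.5}
    - {"dx": 0,"dy": 0,"dz": -75,"rx": 0,"ry": 0,"rz": 0,"gripper": 0.5}
    - {"dx": 0,"dy": 0,"dz": -105,"rx": 0,"ry": 0,"rz": 0,"gripper": 0.5}
    - {"dx": 0,"dy": 0,"dz": -125,"rx": 0,"ry": 0,"rz": 0,"gripper": 0.5}

```text
t: 23.43
eef_pos: [0.537, -0.0602, 0.1737]
ee_rot: [-3.141, -0.003, 0.001]
force: [1.0, -0.3, 0.8]
width: 0.0441
gripper_force: 0.0
```

jog_arm:
  targets:
    - {"dx": -15,"dy": 0,"dz": 0,"rx": 0,"ry": 0,"rz": 0,"gripper": 0.5}
    - {"dx": -35,"dy": 0,"dz": 0,"rx": 0,"ry": 0,"rz": 0,"gripper": 0.5}
    - {"dx": -60,"dy": 15,"dz": 0,"rx": 0,"ry": 0,"rz": 0,"gripper": 0.5}
    - {"dx": -80,"dy": 40,"dz": 0,"rx": 0,"ry": 0,"rz": 0,"gripper": 0.5}
    - {"dx": -95,"dy": 70,"dz": 0,"rx": 0,"ry": 0,"rz": 0,"gripper": 0.5}
    - {"dx": -100,"dy": 100,"dz": 0,"rx": 0,"ry": 0,"rz": 0,"gripper": 0.5}
    - {"dx": -100,"dy": 120,"dz": 0,"rx": 0,"ry": 0,"rz": 0,"gripper": 0.5}
    - {"dx": -100,"dy": 120,"dz": 0,"rx": 0,"ry": 0,"rz": 0,"gripper": 0.5}

```text
t: 24.1
eef_pos: [0.4358, -0.1826, 0.171]
ee_rot: [3.141, -0.001, -0.002]
force: [0.3, -0.6, -0.2]
width: 0.0438
gripper_force: 0.0
```

```bash
python3 -c "
from h import *
feel(2);f=grab('scene');g=grab('top')
A=cv2.resize(f['frame'][165:275,180:350],(400,259),interpolation=2);B=cv2.resize(g['frame'][140:240,165:320],(400,259),interpolation=2)
cv2.imwrite('pics/end.png',np.hstack([A,B])[:,:,::-1])
P=cloud(g)
q=P[160:232,296:303,2];print((q[::3]*1000).round(0).astype(int).tolist())
"
```

```text
F [ 0.06 -0.04 -0.39] [0.2  0.7  0.14] M [ 0.016 -0.005 -0.019] [0.028 0.004 0.009] X [ 435.96 -181.18  170.7 ] t 24.2
[[-4, -3, 1, 0, 0, 0, -2], [-1, -1, 0, -5, 1, 1, 0], [-1, -1, 36, 43, -1, 1, 0], [-1, 0, 2, 42, 0, -2, -3], [-1, 1, -3, 45, -1, 0, -3], [-2, -1, -4, 43, -2, -1, -2], [1, -3, -3, 43, -1, 0, 1], [2, 0, 0, 41, -1, -1, 0], [-1, -1, -1, 42, -2, -3, 0], [2, -4, 43, 47, 45, -1, 1], [0, 44, 48, 45, 46, 46, 1], [0, 48, 44, 47, 46, 48, -2], [37, 46, 49, 51, 44, 49, 33], [38, 46, 48, 49, 48, 46, 33], [37, 47, 46, 50, 43, 47, 7], [39, 45, 49, 46, 47, 46, 9], [38, 45, 47, 47, 46, 47, 8], [42, 46, 48, 51, 47, 50, 7], [40, 48, 50, 46, 50, 49, 8], [40, 47, 45, 46, 48, 47, 8], [540, 538, 541, 539, 540, 540, 539], [548, 548, 546, 548, 547, 548, 548], [554, 553, 555, 554, 553, 553, 553], [556, 556, 556, 557, 557, 559, 557]]
```

View pics/end.png

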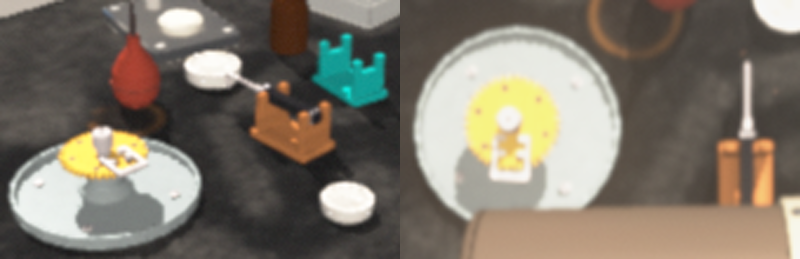

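The pick lies level in the brown rest (handle top about 48 mm, left crop (290,110)). The clip lies on the wheel clear of the spindle (left crop (125,160)), and the other things are undisturbed. I'll hand the job in.

```bash
python3 -c "
from h import *
print(arm.job_done())"
```

```text
the job is handed in; nothing more can be done
None
```

The clip is off the spindle and lying loose on the wheel, the pick is back in the brown rest, nothing else was disturbed, and the job was handed in at about 24 s (no verdict was returned).

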